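# Move the battery pack from the charger to the work lamp

## Robot

A 7-joint arm with a two-finger parallel gripper is mounted at the origin on a cart in front of the work surface, level with it; the furniture and walls round the work are solid. World frame = base frame: x ahead of the robot, y to its left, z up, the work surface at z = 0. Lengths are in m, angles in rad, forces in N, time in s.
With the tool pointing down it reaches from about 0.4 to 0.875 m from the base axis. Payload 6.5 kg.
Tool frame: the origin (TCP) lies at the centre of the arm's flange, where the gripper is bolted on; the fingertips stand 166 mm ahead of it and the grasp point (between the pads) lies 147 mm ahead of it; z points along the fingers, y is the direction in which the jaws open and shut (so a half turn about z gives the same grasp; the last joint's range is limited). The gripper opens to 88 mm and grips with 3 to 60 N. Pads are 18 mm wide; open, the fingers measure 123 mm over their backs; the gripper's body (75 mm by 187 mm) begins 45 mm behind the grasp point.
Start: joints at [1.188, 0.536, -0.004, 1.538, 0.003, 1.067, -0.071], TCP at [0.202, -0.618, 0.405] pointing down, gripper open.
Joint ranges: [-2.7, 2.7], [-0.37, 2.16], [-1.27, 1.26], [0.24, 2.4], [-1.31, 4.45], [0.19, 1.91], [-2.76, 2.76]. Speed limits (rad/s): [2.39, 2.39, 3.14, 3.14, 3.14, 3.14, 3.14].

## Interface

Orientations are given as a unit quaternion [w, x, y, z].
In Python, from bench import get_obs, grab_frame, close_job gives the robot as it stands.
- The arm moves only by the tool servo_tool, never from a script. Its argument "targets" is a list of rows, each a list of 6 numbers: the shift along the tool's x, y, z in mm, then the turn, a rotation vector about the tool's x, y, z in rad. A call has 1 to 8 rows; each row is the pose to reach, as a shift and turn from the pose commanded when the call began, along the tool's axes at that moment; what a row does not reach only later rows make up. A row lasts 1/10 s, in which the tool goes at most 50 mm and 8.59 degrees, less where a joint would pass 70% of its speed; a pose out of reach is approached as far as the arm can. A call with a gripper value outside its range is refused whole. "gripper" is the gripper's target within -1 to 1 (shut at 1, half-way at 0, fully open at -1), set as the call begins (left out, the last holds). The fingers move at their own pace and stop on an object; "grip_force" is the grip in N (left out, the last holds). Time passes only in rows, so rows that repeat a pose let the fingers close. It gives the time, the measured TCP pose, the force and the opening at its end, in the units of the state.
- get_obs(): the state, without advancing time (a new reading comes with each control period).
- grab_frame(name): name is "scene" or "top"; returns a dict with "color" (420x560x3 uint8, blue, green, red), "depth" (420x560 float32, m along the optical axis (not along the pixel's ray), 0 where there is no reading), "K" (3x3 intrinsics, pixels), "T" (4x4, takes a point from camera to world coordinates). Camera axes: x right, y down, z forward; pixel columns grow to the right and rows downward; lengths in m; the calibration is good to about 2 mm. A picture is of the moment at which its call begins.
- close_job(): hands the job in, once; it reports no verdict.
The state is a dict: "time": time; "joint_positions": joint angles; "joint_vel": joint speeds; "joint_efforts": joint torques, N m; "ee_pos": TCP position; "eef_rot": TCP orientation; "ft_force": force on the tool from outside, world axes, zero at the start; "torque": the same for the moment, N m; "width": finger opening in m.
Only numpy, scipy, OpenCV 4.12 (cv2) and the standard library are available. Lean on these libraries where they do the work, as an engineer would, in place of code of your own. Each camera call takes 0.05 s, during which the arm holds its last target.

## Task

The battery is charged: squeeze its two side tabs together to unlatch it, lift it out of the charger without yanking it, and fit it into the socket of the work lamp. Keep the tabs squeezed while it goes in, push it gently fully home, then let go so that both tabs spring out and it is latched there. Pull and press only lightly, never with more than 30 N, and leave the tin, the tape measure and the sanding block where they are.

Things in the scene. Friction and masses are not known exactly. Their poses are not given: they have to be found in the camera images.
- pack: Black tool battery pack, 100 mm tall, about 0.3 kg, symmetric under a half turn about z. Origin: centre of its underside; z up, y through its two grey side tabs. Stem 40 (x) x 41.6 (y) mm, 50 mm long, with 1.2 mm of play per side in a socket; head above it 52 (x) x 40 (y) mm, 54 to 100 mm above the underside. Its ridged thumb pads grip well.
- pack_grip (a point): Point on the pack's axis midway between the ridged thumb pads of its tabs, 84 mm above its underside. Each pad is 26 mm wide (x) and 28 mm high. Over both pads it is 54 mm (y) when free and 42 to 43 mm when both are pressed fully in. Under the pads there is room for fingertips down to the socket's rim, 33 mm below this point when seated.
- tab_l (a joint): Travel in m of the tab on the pack's +y side: 0 sprung out, 0.0055 at its inner stop. Its spring takes 6 N to start and 14 N at the stop; a 20 N squeeze holds both in and carries the pack. A barb on it (20 to 28 mm above the underside) hooks under the socket's catch and passes, in or out, only with the tab 4 to 5 mm in: keep squeezed to pull out and to put in.
- tab_r (a joint): The same for the tab on the pack's -y side.
- charger: Charger, fixed: low black box 110 x 104 mm, 52 mm high, with one upright socket in its middle, rim 63 mm above the worktop. Origin: centre of its underside, on the socket's axis; its y is the direction of the tabs. The seated pack's underside is 12 mm above the worktop, with 2 mm of vertical play under the catch.
- lamp: Work lamp, fixed: low grey box 120 x 118 mm, 50 mm high, with a wide white light panel along its front (-x) side and a dark upright socket in its middle. Origin: centre of its underside, on the socket's axis; the pack goes in upright with its y along the lamp's y (either way round).
- lamp_socket (a point): Point on the lamp socket's axis, 65 mm above the worktop. The socket is a sleeve clamped at an unreported height: its rim is 65 to 80 mm up, and the pack stops hard on its floor, underside 51 mm below the rim (14 to 29 mm up). Feel for that stop; the tabs spring out only if let go within 2 mm of it. Lead-ins at the rim slope in 4 mm.
- tin: Bystander: shallow round tin of screws, 66 mm across, 32 mm high. Origin: centre of its underside.
- tape: Bystander: tape measure, 32 x 93 x 64 mm, standing on edge. Origin: centre of its underside.
- sander: Bystander: sanding block, 110 x 58 x 30 mm. Origin: centre of its underside.
Mind the look-alikes: they are no part of the job. What is shaped like the pack but purple is not meant.

How it is judged:
By the outcome, as a careful person would: the job done as asked, in the order asked, and still so for the second after the job is handed in, with the robot touching nothing.
It also fails if it takes over 48 s, if anything falls off the work surface, if the arm or the gripper's body presses on something with over 40 N, if the wrist force passes 120 N, or if a joint passes its speed limit or range.

## Working session

There is one attempt and no reset: what is moved stays moved. The work goes in short steps, Python scripts to look and compute and a tool call to move; the robot and the scene stay as the last step left them, time stands still between calls to the robot, and variables do not carry over. Pictures are saved under pics/ and viewed, and the job is handed in when it is done.

Besides the shell and the picture viewer there is one more tool, called by a JSON object that holds its "fn" and its "kwargs", one argument or row to a line. servo_tool: Moves the arm, as the interface text tells. Its arguments: {"type":"object","properties":{"targets":{"type":"array","items":{"type":"array","items":{"type":"number"}}},"gripper":{"type":"number"},"grip_force":{"type":"number"}},"required":["targets"]}

```bash
mkdir -p pics
python3 - <<'E'
from bench import *
import cv2,numpy as np
o=get_obs();print(o)
for n in("scene","top"):
    f=grab_frame(n);cv2.imwrite(f"pics/{n}0.png",f["color"]);np.savez(f"{n}0.npz",**f);print(f["K"],f["T"])
E
```

```text
{'time': 0.0, 'joint_positions': array([ 1.18783091,  0.53714669, -0.00442629,  1.53883938,  0.00263247,
        1.06729175, -0.07120999]), 'joint_vel': array([-0.00137831, -0.00126085,  0.00062468,  0.00031508,  0.00148309,
        0.00023014,  0.00210108]), 'joint_efforts': array([ 2.44682542e-04, -5.70977032e+01,  9.91115682e-01, -2.51601380e+01,
       -5.62227017e-02,  1.79267605e-02,  1.72632772e-04]), 'ee_pos': array([ 0.20236586, -0.61736026,  0.40386475]), 'eef_rot': array([-8.13265292e-04,  9.87478027e-01,  1.57754371e-01, -2.10003279e-04]), 'ft_force': array([-0.52918664,  0.40040531,  0.15637326]), 'torque': array([ 0.0134835 , -0.02617688, -0.07729269]), 'width': 0.08836747938487736}
[[390.58045259   0.         281.77884501]
 [  0.         390.58045259 205.39777706]
 [  0.           0.           1.        ]] [[-0.91644969 -0.28016735  0.28570304  0.21827171]
 [-0.39982291  0.66999323 -0.62550036  0.69120225]
 [-0.01617432 -0.68747023 -0.72603242  0.91818406]
 [ 0.          0.          0.          1.        ]]
[[459.48222115   0.         272.2713121 ]
 [  0.         459.48222115 214.50195366]
 [  0.           0.           1.        ]] [[-0.01635741 -0.98986533  0.14106402  0.32549349]
 [-0.99971359  0.0186563   0.01498963  0.00530726]
 [-0.01746945 -0.14077843 -0.98988699  1.55065972]
 [ 0.          0.          0.          1.        ]]
```

View pics/scene0.png

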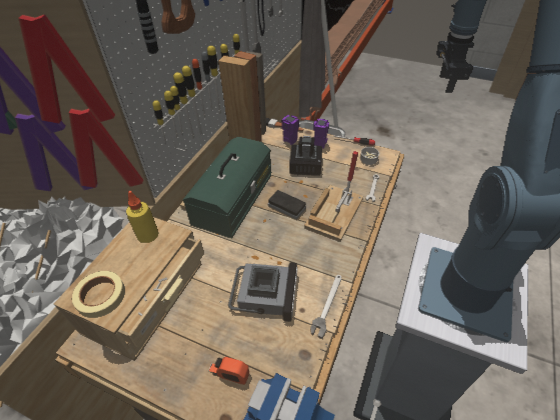

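View pics/top0.png

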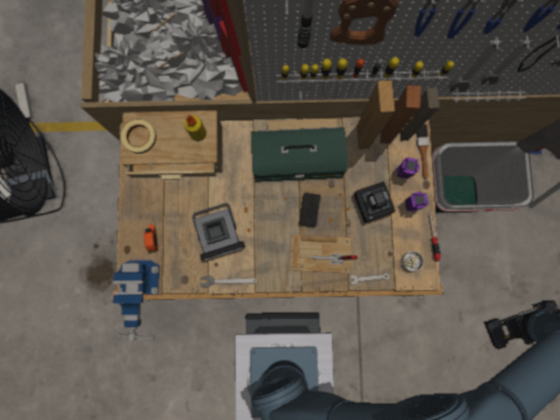

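The pack sits in the charger at top (375,202), and the lamp is at top (217,232). The purple look-alikes are at (408,167) and (418,201), the sander at (310,210), the tin at (411,262) and the tape at (151,237). Next I'll zoom in.

```bash
cat > h.py <<'E'
import numpy as np,cv2
def load(n):
    f=dict(np.load(n+".npz"));return f
def cloud(f):
    d=f["depth"];h,w=d.shape;u,v=np.meshgrid(np.arange(w),np.arange(h))
    K=f["K"];P=np.stack([(u-K[0,2])/K[0,0]*d,(v-K[1,2])/K[1,1]*d,d,np.ones_like(d)],-1)
    W=P@f["T"].T;W=W[...,:3];W[d==0]=np.nan;return W
def ray(f,u,v,z):
    K=f["K"];r=f["T"][:3,:3]@np.array([(u-K[0,2])/K[0,0],(v-K[1,2])/K[1,1],1]);o=f["T"][:3,3]
    return o+r*(z-o[2])/r[2]
E
python3 - <<'E'
from h import *
A=[("top0",345,175,60,55),("top0",185,195,70,70),("scene0",280,130,55,55),("scene0",225,250,80,75)]
ims=[]
for n,x,y,w,h in A:
    c=load(n)["color"][y:y+h,x:x+w];ims.append(cv2.resize(c,(390,290),interpolation=cv2.INTER_CUBIC))
cv2.imwrite("pics/z0.png",np.vstack([np.hstack(ims[:2]),np.hstack(ims[2:])]))
for n in("top0","scene0"):
    f=load(n);W=cloud(f)
    for nm,(u,v) in {"top0":{"pack":(375,198),"lamp":(217,232),"table":(280,215)},"scene0":{"pack":(306,142),"lamp":(264,280),"table":(225,250)}}[n].items():
        print(n,nm,W[v,u].round(4))
f=load("top0");W=cloud(f)
np.set_printoptions(linewidth=250)
print((W[180:226:2,352:400:2,2]*1000).round(0))
print((W[205:262:2,190:250:2,2]*1000).round(0))
E
```

```text
top0 pack [ 0.5777 -0.2997  0.1088]
top0 lamp [0.488  0.215  0.0185]
top0 table [ 0.5447  0.0025 -0.0032]
scene0 pack [ 0.5763 -0.2994  0.115 ]
scene0 lamp [nan nan nan]
scene0 table [0.659  0.1321 0.0044]
[[ -1.  -8.   0.  -2.  -2.  -3.  -5.  -0.   3.   2.   1.  -9.  -5.  -2. -10.   0.  -6.  -1.  -3.  -2.  nan   0.   1.  -2.]
 [  1.  -8.   0.  -3.   0.   5.  -0.  -5.   1.  -0.  -3. -11.  -1.   2.  46.  50.  53.  -2.  -4.  -2.  -7.  -0.  -2.  -1.]
 [  1.   3.   3.   1.   3.  -6.  -1.  -4.  -7.  -0.  -0.  50.  46.  47.  54.  42.  53.  -4.  -5.  -9.   1.   1.  -1.  -2.]
 [ -2.  -2.  -1.  -7.   1.  -6.  -7.  -5.  51.  50.  48.  47.  50.  55.  55.  52.  53.  51.   1.   2.  -9.  -2.  -1.  -4.]
 [ -1.  -3.  -1.  -6.   3.  49.  48.  48.  54.  52.  49.  50.  51.  49.  58.  62.  54.  51.   1.  -8.   6.   0.  -3.  -2.]
 [ -1.  -6.  44.  54.  49.  49.  49.  48.  47.  49.  46.  62.  62. 112. 114. 114.  43.  53.  -6.   3.  -3.  -0.  -7.  nan]
 [  3.  22.  48.  58.  49.  53.  51.  48.  65.  59. 111. 101. 110. 111. 114.  59. 109. 107.  54.   0.   0.   3.  -3.  -0.]
 [ -2.  15.  54.  50.  50.  59.  
[... 5673 characters left out ...]
.  50.  52.  49.  45.  47.  33.  15.   3.   1.  -4.   3.  -3.  -3.   0.  -2.  -2.  -2.]
 [  4.   2.  -4.  -5.  -1.  45.  50.  46.  46.  50.  47.  48.  48.  49.  36.  32.   5.   1.  -1.   2.  -3.  -5.   1.  -5.  -7.  -2.   2.  -2.  -4.  -1.]
 [ -2.  -1.   2.  -7.   4.  -3.  50.  48.  52.  48.  51.  44.  37.   3.  -1.   2.  -2.  -2.  -6.  -2.  -6.  -5.   3.  -4.  -5.  -6.  -3.  -2.   0.  -7.]
 [  0.  -7.  -1.   1.  -2.   1.  46.  45.  43.  29.   2.   3.  -3.  -1.   3.  -5.   5.  -5.  -0.  -2.   3.  -5.  -1.   1.  -5.  -1.  -2.  -5.  -1.  -2.]
 [  4.  -4.  -4.  -5.   0.   1.  -1.   2.   1.  -9.  -3.   2.   1.  -1.  -2.  -1.  -5.   2.   4.  -6.  -1.  -7.  -0.  -5.   2.  -6.  -3.  -3.   5.  -1.]]
```

View pics/z0.png

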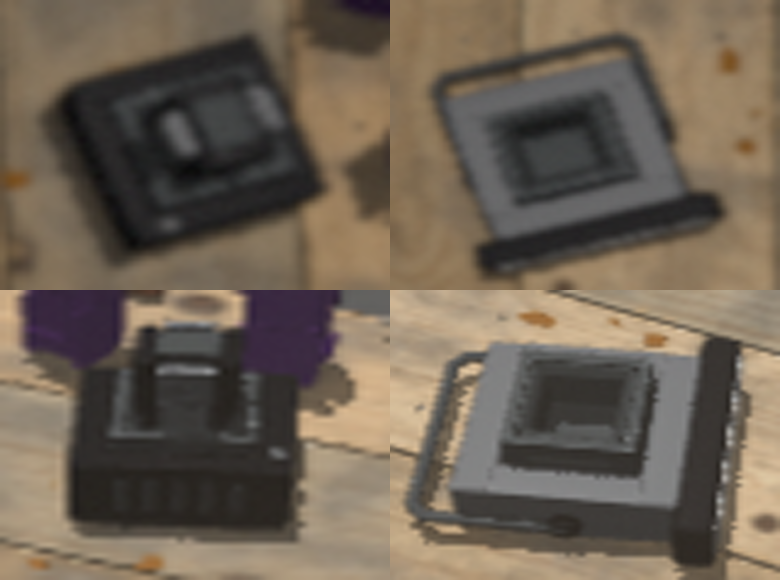

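```bash
cat > m.py <<'E'
from h import *
import sys
def rect(P):
    r=cv2.minAreaRect((P[:,:2]*1000).astype(np.float32));return np.round(r[0],1),np.round(r[1],1),round(r[2],1)
def trim(P):  # remove isolated points
    from scipy.spatial import cKDTree
    t=cKDTree(P);n=np.array([len(x) for x in t.query_ball_point(P,.009)]);return P[n>np.median(n)*.35]
def rep(W,c,R,zs,name):
    m=(np.hypot(W[...,0]-c[0],W[...,1]-c[1])<R)
    for a,b in zs:
        P=W[m&(W[...,2]>a)&(W[...,2]<b)]
        if len(P)<10: continue
        P=trim(P);print(name,(a,b),len(P),"rect",*rect(P),"mean",(P.mean(0)*1000).round(1))
if __name__=="__main__":
  for s in sys.argv[1:]:
    W=cloud(load(s))
    rep(W,(.568,-.297),.095,[(.04,.056),(.057,.07),(.095,.125)],s+" charger")
    rep(W,(.49,.215),.065,[(.06,.085),(.01,.03)],s+" lampsleeve")
    rep(W,(.49,.215),.1,[(.041,.057)],s+" lampbody")
E
python3 m.py top0 scene0
python3 - <<'E'
from h import *
# edges of top face via colour: charger dark contour, lamp grey
for s in("top0","scene0"):
    f=load(s);W=cloud(f);c=(.568,-.297)
    b=f["color"].max(-1)
    m=((b<70)&(np.hypot(W[...,0]-c[0],W[...,1]-c[1])<.1)&(W[...,2]>.04)).astype(np.uint8)
    m=cv2.morphologyEx(m,cv2.MORPH_OPEN,np.ones((3,3)))
    print(s,cv2.minAreaRect(cv2.findNonZero(m)))
E
```

```text
top0 charger (0.04, 0.056) 532 rect [ 579.1 -312.5] [110.5 105.6] 18.1 mean [ 575.2 -309.4   49.8]
top0 charger (0.057, 0.07) 171 rect [ 578.1 -310.7] [70.4 77.3] 18.1 mean [ 571.9 -304.3   61.6]
top0 charger (0.095, 0.125) 238 rect [ 578.4 -313.1] [51.1 54.6] 16.7 mean [ 577.7 -311.9  109.5]
top0 lampsleeve (0.06, 0.085) 302 rect [490.7 215. ] [70.4 72.2] 17.0 mean [490.6 214.7  71.9]
top0 lampsleeve (0.01, 0.03) 149 rect [500.1 197.6] [36.5 89.5] 17.7 mean [494.2 216.2  22.3]
top0 lampbody (0.041, 0.057) 1009 rect [480.7 212.4] [140.4 147.9] 17.3 mean [472.2 208.3  48.8]
scene0 charger (0.04, 0.056) 361 rect [ 580.5 -308.8] [109.7 106.1] 18.1 mean [ 572.7 -290.9   51.6]
scene0 charger (0.057, 0.07) 156 rect [ 580.4 -306.9] [68.8 71.6] 19.1 mean [ 575.  -294.8   64. ]
scene0 charger (0.095, 0.125) 193 rect [ 581.6 -309. ] [50.6 58.2] 21.7 mean [ 578.3 -303.3  109.8]
scene0 lampsleeve (0.06, 0.085) 519 rect [492.7 216.1] [69.9 74.2] 16.6 mean [493.  217.   73.4]
scene0 lampsleeve (0.01, 0.03) 198 rect [491.5 233.4] [54.6 97.3] 27.7 mean [489.3 224.9  24.4]
scene0 lampbody (0.041, 0.057) 1511 rect [482.3 215.5] [140.4 146.6] 17.1 mean [469.5 223.   51.2]
top0 ((374.647705078125, 201.41845703125), (32.616371154785156, 31.00773811340332), 70.55996704101562)
scene0 ((305.5, 152.0), (28.0, 31.0), 90.0)
```

Run:
```python
from h import *
from bench import get_obs
W=cloud(load("top0"))
c=load("top0")["color"].astype(int)
for n,(u,v) in dict(p1=(408,167),p2=(418,201),tin=(411,262),tape=(151,237),sander=(310,210)).items():
    P=W[v-6:v+7,u-6:u+7].reshape(-1,3);print(n,np.nanmedian(P,0).round(3),np.nanpercentile(P[:,2],95).round(3))
b=(c[...,0]>c[...,1]+25)&(c[...,2]>c[...,1]+10)&(W[...,1]<-.2)&(W[...,0]<.75)
P=W[b];print("purple y max",np.nanmax(P[:,1]),"z",np.nanpercentile(P[:,2],98),P[P[:,1]>-.41][:10].round(3))
for y in np.arange(-.35,.35,.1):
    q=W[(abs(W[...,1]-y)<.05)&(W[...,0]<.9)&(W[...,0]>.3)]
    print(round(y,2),[(round(x,2),round(float(np.nanpercentile(q[abs(q[:,0]-x)<.025][:,2],98)),3)) for x in np.arange(.35,.8,.05)])
```

```text
p1 [ 0.679 -0.413  0.097] 0.103
p2 [ 0.567 -0.438  0.098] 0.103
tin [ 0.377 -0.43   0.011] 0.025
tape [0.471 0.426 0.057] 0.066
sander [ 0.555 -0.098  0.028] 0.033
purple y max -0.39324548445449303 z 0.10319870826872574 [[ 0.709 -0.409  0.096]
 [ 0.706 -0.408  0.097]
 [ 0.703 -0.402  0.096]
 [ 0.705 -0.407  0.09 ]
 [ 0.704 -0.409  0.092]
 [ 0.7   -0.399  0.095]
 [ 0.699 -0.401  0.099]
 [ 0.7   -0.406  0.093]
 [ 0.697 -0.399  0.092]
 [ 0.696 -0.401  0.098]]
-0.35 [(np.float64(0.35), 0.009), (np.float64(0.4), 0.006), (np.float64(0.45), 0.006), (np.float64(0.5), 0.044), (np.float64(0.55), 0.114), (np.float64(0.6), 0.114), (np.float64(0.65), 0.076), (np.float64(0.7), 0.092), (np.float64(0.75), 0.346)]
-0.25 [(np.float64(0.35), 0.02), (np.float64(0.4), 0.193), (np.float64(0.45), 0.021), (np.float64(0.5), 0.052), (np.float64(0.55), 0.107), (np.float64(0.6), 0.111), (np.float64(0.65), 0.118), (np.float64(0.7), 0.141), (np.float64(0.75), 0.357)]
-0.15 [(np.float64(0.35), 0.023), (np.float64(0.4), 0.142), (np.float64(0.45), 0.052), (np.float64(0.5), 0.031), (np.float64(0.55), 0.032), (np.floa
[... 378 characters left out ...]
np.float64(0.4), 0.005), (np.float64(0.45), 0.005), (np.float64(0.5), 0.006), (np.float64(0.55), 0.006), (np.float64(0.6), 0.006), (np.float64(0.65), 0.128), (np.float64(0.7), 0.146), (np.float64(0.75), 0.144)]
0.15 [(np.float64(0.35), 0.009), (np.float64(0.4), 0.051), (np.float64(0.45), 0.075), (np.float64(0.5), 0.076), (np.float64(0.55), 0.058), (np.float64(0.6), 0.022), (np.float64(0.65), 0.005), (np.float64(0.7), 0.107), (np.float64(0.75), 0.109)]
0.25 [(np.float64(0.35), 0.011), (np.float64(0.4), 0.054), (np.float64(0.45), 0.075), (np.float64(0.5), 0.077), (np.float64(0.55), 0.057), (np.float64(0.6), 0.021), (np.float64(0.65), 0.141), (np.float64(0.7), 0.154), (np.float64(0.75), 0.251)]
```

{"fn": "servo_tool", "kwargs": {
  "targets": [
    [20, -8, 0, 0, 0, 0],
    [60, -23, 0, 0, 0, 0],
    [105, -40, 0, 0, 0, 0],
    [150, -58, 0, 0, 0, 0],
    [195, -75, 0, 0, 0, 0],
    [240, -92, 0, 0, 0, 0],
    [285, -110, 0, 0, 0, 0],
    [330, -127, 0, 0, 0, 0]
  ],
  "gripper": -1
}}

```text
time: 0.9
ee_pos: [0.4776, -0.3926, 0.4044]
eef_rot: [-0.0, 0.987, 0.158, -0.0]
ft_force: [-0.4, -0.9, -0.4]
width: 0.0879
```

{"fn": "servo_tool", "kwargs": {
  "targets": [
    [40, -15, 10, 0, 0, 0],
    [75, -29, 25, 0, 0, 0],
    [100, -38, 45, 0, 0, 0],
    [116, -44, 65, 0, 0, 0],
    [122, -47, 78, 0, 0, 0],
    [124, -47, 84, 0, 0, 0],
    [124, -47, 84, 0, 0, 0]
  ]
}}

```text
time: 1.6
ee_pos: [0.5789, -0.3117, 0.32]
eef_rot: [-0.0, 0.988, 0.157, -0.001]
ft_force: [0.5, -0.3, -0.2]
width: 0.088
```

```bash
cat > st.py <<'E'
from bench import *
import numpy as np
from scipy.spatial.transform import Rotation as R
def st(t=None):
    o=get_obs();q=o["eef_rot"];M=R.from_quat([q[1],q[2],q[3],q[0]]).as_matrix()
    print("t",round(o["time"],2),"p",(o["ee_pos"]*1000).round(1),"F",o["ft_force"].round(1),"Ftool",(M.T@o["ft_force"]).round(1),"Tq",o["torque"].round(2),"w",round(o["width"]*1000,1))
    print("xang",np.degrees(np.arctan2(M[1,0],M[0,0])).round(2),"zaxis",M[:,2].round(4),"j",o["joint_positions"].round(2))
    if t is not None: print("tool delta",(M.T@(np.array(t)/1000-o["ee_pos"])*1000).round(1))
    return o,M
E
python3 - <<'E'
from st import *
import cv2
st([579.7,-310.2,243])
for n in("scene","top"):
    f=grab_frame(n);cv2.imwrite(f"pics/{n}1.png",f["color"]);np.savez(f"{n}1.npz",**f)
a=cv2.imread("pics/scene1.png")[70:190,240:400];b=cv2.imread("pics/top1.png")[140:260,310:470]
cv2.imwrite("pics/z1.png",cv2.resize(np.vstack([a,b]),None,fx=2.4,fy=2.4,interpolation=2))
E
```

```text
t 1.6 p [ 578.9 -311.7  320. ] F [ 0.5 -0.3 -0.2] Ftool [0.3 0.4 0.2] Tq [-0.03  0.05  0.03] w 88.0
xang 18.09 zaxis [-0.0018 -0.     -1.    ] j [ 0.49  0.64 -0.1   1.58  0.08  0.93 -0.89]
tool delta [ 1.4 -1.1 77. ]
```

View pics/z1.png

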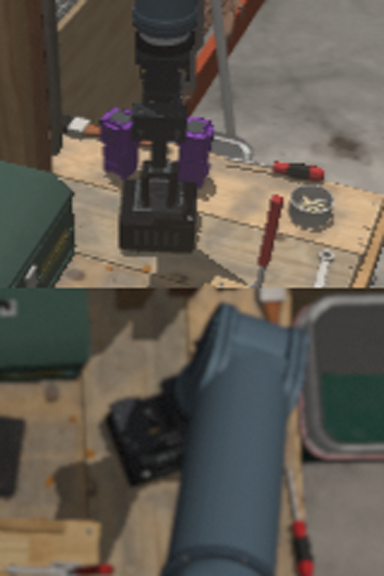

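The picture shows the gripper right above the pack (fingers at about (155,150) in the scene crop), straddling it squarely. I'll descend to the grasp height.

{"fn": "servo_tool", "kwargs": {
  "targets": [
    [1, -1, 15, 0, 0, 0],
    [1, -1, 35, 0, 0, 0],
    [1, -1, 55, 0, 0, 0],
    [1, -1, 68, 0, 0, 0],
    [1, -1, 75, 0, 0, 0],
    [1, -1, 77, 0, 0, 0],
    [1, -1, 77, 0, 0, 0]
  ]
}}

```text
time: 2.4
ee_pos: [0.5805, -0.3098, 0.244]
eef_rot: [0.0, 0.987, 0.158, 0.0]
ft_force: [-0.9, -0.7, 0.5]
width: 0.0878
```

{"fn": "servo_tool", "kwargs": {
  "targets": [
    [0, 0, 0, 0, 0, 0],
    [0, 0, 0, 0, 0, 0],
    [0, 0, 0, 0, 0, 0],
    [0, 0, 0, 0, 0, 0]
  ],
  "gripper": 0.3,
  "grip_force": 5
}}

```text
time: 2.8
ee_pos: [0.5804, -0.3096, 0.244]
eef_rot: [0.0, 0.987, 0.158, 0.0]
ft_force: [1.6, -1.4, 2.0]
width: 0.0584
```

```bash
python3 -c "
from st import *
st([579.7,-310.2,243])"
```

```text
t 2.8 p [ 580.4 -309.6  244. ] F [ 1.6 -1.4  2. ] Ftool [ 1.1  1.8 -2. ] Tq [-0.58 -0.22  0.02] w 58.4
xang 18.16 zaxis [ 5.e-04 -3.e-04 -1.e+00] j [ 0.49  0.74 -0.09  1.61  0.09  0.79 -0.9 ]
tool delta [-0.9  0.3  1. ]
```

{"fn": "servo_tool", "kwargs": {
  "targets": [
    [0, 0, 0, 0, 0, 0],
    [0, 0, 0, 0, 0, 0],
    [0, 0, 0, 0, 0, 0]
  ]
}}

```text
time: 3.1
ee_pos: [0.5805, -0.31, 0.2442]
eef_rot: [0.0, 0.988, 0.158, 0.0]
ft_force: [0.6, -0.9, 2.1]
width: 0.0537
```

```bash
python3 -c "
from st import *
st()"
```

```text
t 3.1 p [ 580.5 -310.   244.2] F [ 0.6 -0.9  2.1] Ftool [ 0.3  1.  -2.1] Tq [-0.33 -0.09 -0.01] w 53.7
xang 18.14 zaxis [ 9.e-04 -9.e-04 -1.e+00] j [ 0.49  0.74 -0.09  1.61  0.09  0.79 -0.9 ]
```

{"fn": "servo_tool", "kwargs": {
  "targets": [
    [0, 0, 0, 0, 0, 0],
    [0, 0, 0, 0, 0, 0],
    [0, 0, 0, 0, 0, 0],
    [0, 0, 0, 0, 0, 0],
    [0, 0, 0, 0, 0, 0],
    [0, 0, 0, 0, 0, 0]
  ],
  "gripper": 1,
  "grip_force": 25
}}

```text
time: 3.7
ee_pos: [0.5806, -0.3098, 0.2444]
eef_rot: [0.0, 0.987, 0.158, 0.0]
ft_force: [-0.5, -0.5, 6.3]
width: 0.041
```

```bash
python3 -c "
from st import *
st()"
```

```text
t 3.7 p [ 580.6 -309.8  244.4] F [-0.5 -0.5  6.3] Ftool [-0.6  0.3 -6.3] Tq [-0.16  0.05 -0.  ] w 41.0
xang 18.15 zaxis [ 8.e-04 -5.e-04 -1.e+00] j [ 0.49  0.74 -0.09  1.61  0.09  0.79 -0.9 ]
```

{"fn": "servo_tool", "kwargs": {
  "targets": [
    [0, 0, -1, 0, 0, 0],
    [0, 0, -2, 0, 0, 0],
    [0, 0, -3, 0, 0, 0],
    [0, 0, -5, 0, 0, 0],
    [0, 0, -7, 0, 0, 0],
    [0, 0, -9, 0, 0, 0]
  ]
}}

```text
time: 4.3
ee_pos: [0.58, -0.3097, 0.2526]
eef_rot: [-0.0, 0.987, 0.158, -0.0]
ft_force: [1.1, -1.9, -4.8]
width: 0.0408
```

```bash
python3 -c "
from st import *
st()"
```

```text
t 4.3 p [ 580.  -309.7  252.6] F [ 1.1 -1.9 -4.8] Ftool [0.5 2.2 4.8] Tq [-0.8  -0.22 -0.02] w 40.8
xang 18.15 zaxis [-9.e-04  1.e-04 -1.e+00] j [ 0.49  0.73 -0.09  1.61  0.09  0.81 -0.9 ]
```

{"fn": "servo_tool", "kwargs": {
  "targets": [
    [0, 0, -4, 0, 0, 0],
    [0, 0, -9, 0, 0, 0],
    [0, 0, -15, 0, 0, 0],
    [0, 0, -21, 0, 0, 0],
    [0, 0, -28, 0, 0, 0],
    [0, 0, -35, 0, 0, 0],
    [0, 0, -43, 0, 0, 0],
    [0, 0, -51, 0, 0, 0]
  ]
}}

```text
time: 5.1
ee_pos: [0.5803, -0.3092, 0.3044]
eef_rot: [-0.0, 0.987, 0.158, -0.0]
ft_force: [-1.5, 0.6, -3.4]
width: 0.0409
```

{"fn": "servo_tool", "kwargs": {
  "targets": [
    [0, 0, -10, 0, 0, 0],
    [0, 0, -25, 0, 0, 0],
    [0, 0, -42, 0, 0, 0],
    [0, 0, -58, 0, 0, 0],
    [0, 0, -70, 0, 0, 0],
    [0, 0, -76, 0, 0, 0],
    [0, 0, -78, 0, 0, 0],
    [0, 0, -78, 0, 0, 0]
  ]
}}

```text
time: 5.9
ee_pos: [0.5802, -0.3095, 0.3815]
eef_rot: [-0.0, 0.987, 0.158, -0.0]
ft_force: [-0.0, 0.2, -3.2]
width: 0.0409
```

Run:
```python
from st import *
import cv2
st([491.7,215.5,380])
for n in("scene","top"):
    f=grab_frame(n);cv2.imwrite(f"pics/{n}2.png",f["color"]);np.savez(f"{n}2.npz",**f)
a=cv2.imread("pics/scene2.png")[40:190,240:400]
cv2.imwrite("pics/z2.png",cv2.resize(a,None,fx=3.5,fy=3.5,interpolation=2))
```

```text
t 5.9 p [ 580.2 -309.5  381.5] F [-0.   0.2 -3.2] Ftool [ 0.1 -0.2  3.2] Tq [ 0.05 -0.02 -0.01] w 40.9
xang 18.15 zaxis [-5.e-04  2.e-04 -1.e+00] j [ 0.49  0.58 -0.1   1.53  0.07  1.04 -0.88]
tool delta [  79.5 -526.5    1.6]
```

View pics/z2.png

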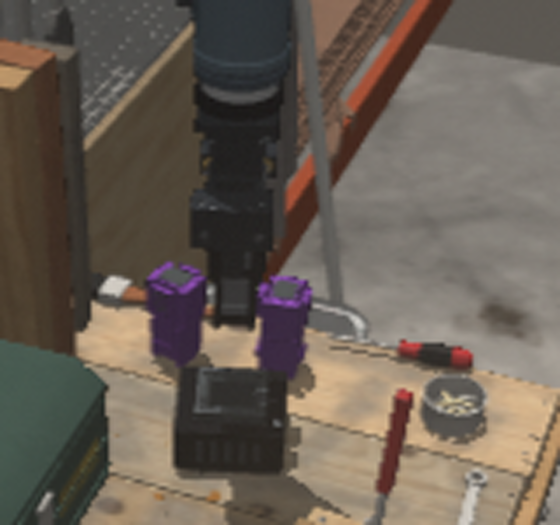

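The picture shows the pack hanging upright in the gripper at (235,290), with the charger empty at (230,420) and the purple ones untouched. Now I'll carry it to the lamp.

{"fn": "servo_tool", "kwargs": {
  "targets": [
    [2, -12, 0, 0, 0, 0.002],
    [6, -40, 0, 0, 0, 0.004],
    [12, -80, 0, 0, 0, 0.006],
    [18, -120, 0, 0, 0, 0.008],
    [24, -160, 0, 0, 0, 0.01],
    [30, -200, 0, 0, 0, 0.012],
    [36, -240, 0, 0, 0, 0.014],
    [42, -280, 0, 0, 0, 0.018]
  ]
}}

```text
time: 6.8
ee_pos: [0.5319, -0.028, 0.3815]
eef_rot: [-0.0, 0.989, 0.149, -0.0]
ft_force: [0.9, -0.0, -3.7]
width: 0.0409
```

{"fn": "servo_tool", "kwargs": {
  "targets": [
    [6, -40, 0, 0, 0, 0],
    [12, -80, 0, 0, 0, 0],
    [18, -120, 0, 0, 0, 0],
    [24, -160, 0, 0, 0, 0],
    [29, -195, 0, 0, 0, 0],
    [32, -218, 0, 0, 0, 0],
    [34, -230, 0, 0, 0, 0],
    [34, -234, 0, 0, 0, 0]
  ]
}}

```text
time: 7.6
ee_pos: [0.4959, 0.2045, 0.3815]
eef_rot: [-0.0, 0.989, 0.15, -0.0]
ft_force: [0.0, -0.8, -3.5]
width: 0.0411
```

```bash
python3 m.py scene2 top2 | grep charger
python3 - <<'E'
from st import *
st([491.7,215.5,380])
E
```

```text
scene2 charger (0.04, 0.056) 390 rect [ 580.6 -307.8] [109.9 106.8] 19.7 mean [ 574.2 -293.9   51.4]
scene2 charger (0.057, 0.07) 209 rect [ 586.7 -308.8] [77.9 76.7] 20.1 mean [ 581.9 -309.7   63.2]
top2 charger (0.04, 0.056) 290 rect [ 577.7 -309.1] [110.3  98.7] 18.5 mean [ 553.  -294.    49.9]
top2 charger (0.057, 0.07) 93 rect [ 555.3 -320. ] [20.3 72.2] 17.9 mean [ 553.  -320.7   61. ]
t 7.6 p [495.9 204.5 381.5] F [ 0.  -0.8 -3.5] Ftool [-0.2  0.7  3.5] Tq [0.   0.01 0.01] w 41.1
xang 17.25 zaxis [-5.e-04  2.e-04 -1.e+00] j [-0.26  0.39 -0.27  1.85  0.13  0.92 -1.86]
tool delta [ -0.7 -11.8   1.5]
```

{"fn": "servo_tool", "kwargs": {
  "targets": [
    [-1, -6, 8, 0, 0, 0],
    [-1, -12, 22, 0, 0, 0],
    [-1, -12, 38, 0, 0, 0],
    [-1, -12, 52, 0, 0, 0],
    [-1, -12, 62, 0, 0, 0],
    [-1, -12, 66, 0, 0, 0],
    [-1, -12, 66, 0, 0, 0]
  ]
}}

```text
time: 8.3
ee_pos: [0.4921, 0.2141, 0.315]
eef_rot: [0.0, 0.989, 0.149, -0.001]
ft_force: [-1.0, -0.7, -2.6]
width: 0.0411
```

Run:
```python
from st import *
import cv2
st([491.7,215.3,254])
for n in("scene","top"):
    f=grab_frame(n);cv2.imwrite(f"pics/{n}3.png",f["color"]);np.savez(f"{n}3.npz",**f)
a=cv2.imread("pics/scene3.png")[180:330,200:340]
cv2.imwrite("pics/z3.png",cv2.resize(a,None,fx=4,fy=4,interpolation=2))
```

```text
t 8.3 p [492.1 214.1 315. ] F [-1.  -0.7 -2.6] Ftool [-1.2  0.3  2.6] Tq [ 0.01 -0.01 -0.02] w 41.1
xang 17.1 zaxis [-1.e-03 -5.e-04 -1.e+00] j [-0.3   0.48 -0.25  1.9   0.16  0.78 -1.91]
tool delta [ 0.1 -1.3 61. ]
```

View pics/z3.png

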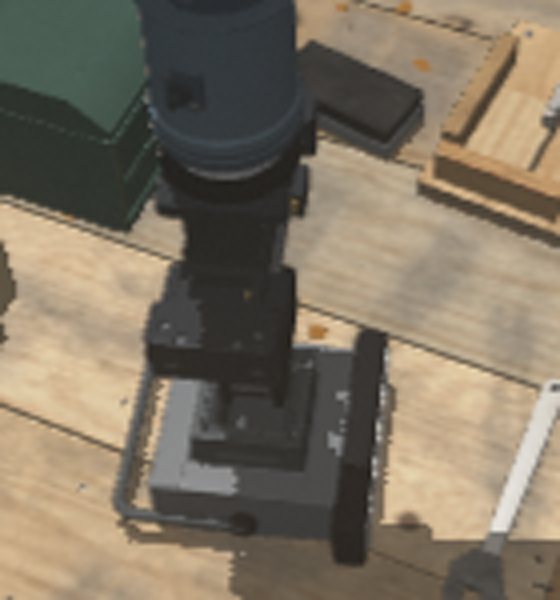

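The picture shows the pack, at about (255,430), lined up just above the lamp sleeve. I'll feel my way down.

{"fn": "servo_tool", "kwargs": {
  "targets": [
    [0, -1, 3, 0, 0, 0],
    [0, -1, 6, 0, 0, 0],
    [0, -1, 8, 0, 0, 0],
    [0, -1, 10, 0, 0, 0],
    [0, -1, 11, 0, 0, 0],
    [0, -1, 12, 0, 0, 0],
    [0, -1, 13, 0, 0, 0]
  ]
}}

```text
time: 9.1
ee_pos: [0.4918, 0.2153, 0.3027]
eef_rot: [-0.0, 0.989, 0.149, 0.0]
ft_force: [-0.3, -0.2, -4.1]
width: 0.0406
```

```bash
python3 -c "
from st import *
st([491.7,215.3,254])"
```

```text
t 9.1 p [491.8 215.3 302.7] F [-0.3 -0.2 -4.1] Ftool [-0.4  0.1  4.1] Tq [-0.01 -0.04 -0.03] w 40.6
xang 17.12 zaxis [ 1.e-04  0.e+00 -1.e+00] j [-0.3   0.5  -0.25  1.91  0.17  0.76 -1.92]
tool delta [-0.2 -0.  48.7]
```

{"fn": "servo_tool", "kwargs": {
  "targets": [
    [0, 0, 1, 0, 0, 0],
    [0, 0, 2, 0, 0, 0],
    [0, 0, 3, 0, 0, 0],
    [0, 0, 4, 0, 0, 0],
    [0, 0, 5, 0, 0, 0]
  ]
}}

```text
time: 9.6
ee_pos: [0.4919, 0.2154, 0.2977]
eef_rot: [-0.0, 0.989, 0.149, 0.0]
ft_force: [0.7, 0.6, -3.6]
width: 0.0408
```

```bash
python3 -c "
from st import *
st([491.7,215.3,254])"
```

```text
t 9.6 p [491.9 215.4 297.7] F [ 0.7  0.6 -3.6] Ftool [ 0.8 -0.4  3.6] Tq [-0.02 -0.08 -0.02] w 40.8
xang 17.12 zaxis [ 3.e-04  1.e-04 -1.e+00] j [-0.3   0.51 -0.25  1.91  0.18  0.75 -1.92]
tool delta [-0.2 -0.  43.7]
```

{"fn": "servo_tool", "kwargs": {
  "targets": [
    [0, 0, 1.5, 0, 0, 0],
    [0, 0, 3, 0, 0, 0],
    [0, 0, 4.5, 0, 0, 0],
    [0, 0, 6, 0, 0, 0],
    [0, 0, 7.5, 0, 0, 0],
    [0, 0, 9, 0, 0, 0],
    [0, 0, 10.5, 0, 0, 0],
    [0, 0, 12, 0, 0, 0]
  ]
}}

```text
time: 10.4
ee_pos: [0.4918, 0.216, 0.2858]
eef_rot: [-0.001, 0.989, 0.149, 0.0]
ft_force: [-1.3, 4.2, -0.5]
width: 0.0408
```

```bash
python3 -c "
from st import *
st([491.7,215.3,254])"
```

```text
t 10.4 p [491.8 216.  285.8] F [-1.3  4.2 -0.5] Ftool [ 0.  -4.4  0.5] Tq [ 1.4   0.29 -0.06] w 40.8
xang 17.15 zaxis [ 3.0e-04  1.1e-03 -1.0e+00] j [-0.31  0.52 -0.24  1.92  0.18  0.72 -1.93]
tool delta [-0.3  0.7 31.8]
```

{"fn": "servo_tool", "kwargs": {
  "targets": [
    [0, -0.4, 0, 0, 0, 0],
    [0, -0.8, 0, 0, 0, 0],
    [0, -0.8, 1, 0, 0, 0],
    [0, -0.8, 2, 0, 0, 0],
    [0, -0.8, 3, 0, 0, 0],
    [0, -0.8, 4, 0, 0, 0]
  ]
}}

```text
time: 11.0
ee_pos: [0.4916, 0.2162, 0.2817]
eef_rot: [-0.0, 0.989, 0.149, 0.0]
ft_force: [-0.4, 3.8, -1.6]
width: 0.0412
```

```bash
python3 -c "
from st import *
st([491.7,215.3,254])"
```

```text
t 11.0 p [491.6 216.2 281.7] F [-0.4  3.8 -1.6] Ftool [ 0.7 -3.8  1.6] Tq [ 1.24  0.18 -0.12] w 41.2
xang 17.12 zaxis [ 3.e-04  2.e-04 -1.e+00] j [-0.31  0.53 -0.24  1.92  0.19  0.71 -1.93]
tool delta [-0.2  0.9 27.7]
```

{"fn": "servo_tool", "kwargs": {
  "targets": [
    [0, -0.4, 0, 0, 0, 0],
    [0, -0.8, 1, 0, 0, 0],
    [0, -0.8, 2, 0, 0, 0],
    [0, -0.8, 3, 0, 0, 0],
    [0, -0.8, 4, 0, 0, 0],
    [0, -0.8, 5, 0, 0, 0]
  ]
}}

```text
time: 11.6
ee_pos: [0.4915, 0.2165, 0.2766]
eef_rot: [0.0, 0.989, 0.149, -0.0]
ft_force: [1.0, 1.0, -1.6]
width: 0.0411
```

```bash
python3 -c "
from st import *
st([491.7,215.3,254])"
```

```text
t 11.6 p [491.5 216.5 276.6] F [ 1.   1.  -1.6] Ftool [ 1.2 -0.6  1.6] Tq [ 0.4  -0.31 -0.1 ] w 41.1
xang 17.11 zaxis [ 1.e-04 -6.e-04 -1.e+00] j [-0.31  0.54 -0.24  1.92  0.19  0.7  -1.94]
tool delta [-0.1  1.2 22.6]
```

{"fn": "servo_tool", "kwargs": {
  "targets": [
    [0, 0, 2, 0, 0, 0],
    [0, 0, 4, 0, 0, 0],
    [0, 0, 6, 0, 0, 0],
    [0, 0, 8, 0, 0, 0],
    [0, 0, 10, 0, 0, 0],
    [0, 0, 12, 0, 0, 0],
    [0, 0, 13, 0, 0, 0],
    [0, 0, 14, 0, 0, 0]
  ]
}}

```text
time: 12.4
ee_pos: [0.4914, 0.2168, 0.2626]
eef_rot: [-0.0, 0.989, 0.149, 0.0]
ft_force: [2.4, 0.8, -1.8]
width: 0.0407
```

```bash
python3 -c "
from st import *
st([491.7,215.3,254])"
```

```text
t 12.4 p [491.4 216.8 262.6] F [ 2.4  0.8 -1.8] Ftool [ 2.5 -0.1  1.8] Tq [ 0.17 -0.5  -0.05] w 40.7
xang 17.12 zaxis [ 1.e-04  0.e+00 -1.e+00] j [-0.32  0.56 -0.23  1.93  0.2   0.68 -1.94]
tool delta [-0.2  1.6  8.6]
```

{"fn": "servo_tool", "kwargs": {
  "targets": [
    [0, 0, 0.7, 0, 0, 0],
    [0, 0, 1.4, 0, 0, 0],
    [0, 0, 2.1, 0, 0, 0],
    [0, 0, 2.8, 0, 0, 0]
  ]
}}

```text
time: 12.8
ee_pos: [0.4914, 0.2169, 0.2599]
eef_rot: [-0.0, 0.989, 0.149, 0.0]
ft_force: [2.7, 0.1, -2.8]
width: 0.0412
```

{"fn": "servo_tool", "kwargs": {
  "targets": [
    [0, 0, 0.7, 0, 0, 0],
    [0, 0, 1.4, 0, 0, 0]
  ]
}}

```text
time: 13.0
ee_pos: [0.4914, 0.2169, 0.2585]
eef_rot: [-0.0, 0.989, 0.149, 0.0]
ft_force: [2.7, 0.7, -2.1]
width: 0.0409
```

{"fn": "servo_tool", "kwargs": {
  "targets": [
    [0, 0, 0.7, 0, 0, 0],
    [0, 0, 1.4, 0, 0, 0]
  ]
}}

```text
time: 13.2
ee_pos: [0.4914, 0.2169, 0.2571]
eef_rot: [-0.0, 0.989, 0.149, 0.0]
ft_force: [2.7, 1.0, -1.4]
width: 0.0406
```

{"fn": "servo_tool", "kwargs": {
  "targets": [
    [0, 0, 0.6, 0, 0, 0],
    [0, 0, 1.2, 0, 0, 0]
  ]
}}

```text
time: 13.4
ee_pos: [0.4914, 0.2169, 0.2559]
eef_rot: [-0.0, 0.989, 0.149, 0.0]
ft_force: [2.7, -0.0, 0.0]
width: 0.0413
```

{"fn": "servo_tool", "kwargs": {
  "targets": [
    [0, 0, 0.6, 0, 0, 0],
    [0, 0, 1.2, 0, 0, 0]
  ]
}}

```text
time: 13.6
ee_pos: [0.4918, 0.217, 0.2556]
eef_rot: [-0.0, 0.989, 0.149, 0.001]
ft_force: [0.5, -1.1, 11.5]
width: 0.0412
```

{"fn": "servo_tool", "kwargs": {
  "targets": [
    [0, 0, 0.3, 0, 0, 0],
    [0, 0, 0.3, 0, 0, 0]
  ]
}}

```text
time: 13.8
ee_pos: [0.4918, 0.217, 0.2556]
eef_rot: [0.0, 0.989, 0.149, 0.001]
ft_force: [0.0, -2.2, 10.5]
width: 0.0411
```

```bash
python3 -c "
from st import *
st()"
```

```text
t 13.8 p [491.8 217.  255.6] F [ 0.  -2.2 10.5] Ftool [ -0.6   2.1 -10.5] Tq [-0.12  0.06 -0.02] w 41.1
xang 17.11 zaxis [ 1.2e-03  1.0e-04 -1.0e+00] j [-0.32  0.57 -0.23  1.93  0.2   0.66 -1.95]
```

Firm stop felt: z stays at 255.6 mm under about 11 N. I'll let go.

{"fn": "servo_tool", "kwargs": {
  "targets": [
    [0, 0, 0, 0, 0, 0],
    [0, 0, 0, 0, 0, 0],
    [0, 0, 0, 0, 0, 0],
    [0, 0, 0, 0, 0, 0],
    [0, 0, 0, 0, 0, 0]
  ],
  "gripper": -0.6
}}

```text
time: 14.3
ee_pos: [0.4909, 0.2167, 0.2541]
eef_rot: [0.0, 0.989, 0.149, -0.001]
ft_force: [0.5, 0.7, -0.8]
width: 0.0703
```

Run:
```python
from st import *
import cv2
st()
f=grab_frame("scene");cv2.imwrite("pics/scene4.png",f["color"])
cv2.imwrite("pics/z4.png",cv2.resize(f["color"][200:330,200:340],None,fx=4,fy=4,interpolation=2))
```

```text
t 14.3 p [490.9 216.7 254.1] F [ 0.5  0.7 -0.8] Ftool [ 0.6 -0.5  0.8] Tq [-0.04  0.   -0.02] w 70.3
xang 17.13 zaxis [-1.3e-03 -5.0e-04 -1.0e+00] j [-0.32  0.58 -0.23  1.93  0.2   0.66 -1.95]
```

View pics/z4.png

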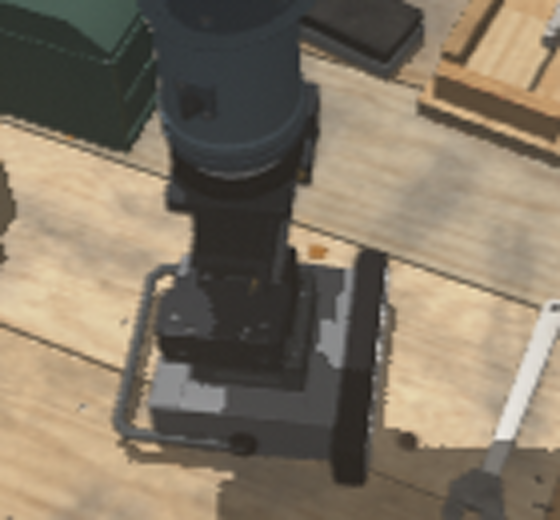

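The fingers are open around the seated pack. I'll check the tabs with a feather-light touch (3 N, below the 6 N the springs take to start).

{"fn": "servo_tool", "kwargs": {
  "targets": [
    [0, 0, -1, 0, 0, 0],
    [0, 0, -1, 0, 0, 0],
    [0, 0, -1, 0, 0, 0],
    [0, 0, -1, 0, 0, 0],
    [0, 0, -1, 0, 0, 0],
    [0, 0, -1, 0, 0, 0],
    [0, 0, -1, 0, 0, 0]
  ],
  "gripper": 0.1,
  "grip_force": 3
}}

```text
time: 15.05
ee_pos: [0.4915, 0.2167, 0.2555]
eef_rot: [0.0, 0.989, 0.149, 0.0]
ft_force: [-0.3, -1.9, 2.9]
width: 0.0541
```

{"fn": "servo_tool", "kwargs": {
  "targets": [
    [0, 0, 0, 0, 0, 0],
    [0, 0, 0, 0, 0, 0],
    [0, 0, 0, 0, 0, 0]
  ]
}}

```text
time: 15.35
ee_pos: [0.4914, 0.2167, 0.2555]
eef_rot: [0.0, 0.989, 0.149, 0.0]
ft_force: [0.3, -1.9, 3.6]
width: 0.0539
```

{"fn": "servo_tool", "kwargs": {
  "targets": [
    [0, 0, 0, 0, 0, 0],
    [0, 0, 0, 0, 0, 0],
    [0, 0, 0, 0, 0, 0],
    [0, 0, 0, 0, 0, 0],
    [0, 0, 0, 0, 0, 0],
    [0, 0, 0, 0, 0, 0]
  ],
  "gripper": -1
}}

```text
time: 15.95
ee_pos: [0.4913, 0.2169, 0.2554]
eef_rot: [-0.0, 0.989, 0.149, -0.0]
ft_force: [-0.2, -0.6, 0.4]
width: 0.0883
```

Over the pads it measures 54 mm, so both tabs are out. I'll retreat upward and clear the view.

{"fn": "servo_tool", "kwargs": {
  "targets": [
    [0, 0, -5, 0, 0, 0],
    [0, 0, -20, 0, 0, 0],
    [0, 0, -40, 0, 0, 0],
    [0, 0, -65, 0, 0, 0],
    [0, 0, -90, 0, 0, 0],
    [0, 0, -115, 0, 0, 0],
    [0, 0, -135, 0, 0, 0],
    [0, 0, -140, 0, 0, 0]
  ]
}}

```text
time: 16.75
ee_pos: [0.4919, 0.2172, 0.3979]
eef_rot: [-0.001, 0.989, 0.149, 0.002]
ft_force: [0.2, -0.3, -0.2]
width: 0.0885
```

{"fn": "servo_tool", "kwargs": {
  "targets": [
    [3, 20, 0, 0, 0, 0],
    [8, 55, 0, 0, 0, 0],
    [14, 95, 0, 0, 0, 0],
    [20, 135, 0, 0, 0, 0],
    [26, 175, 0, 0, 0, 0],
    [30, 205, 0, 0, 0, 0],
    [32, 220, 0, 0, 0, 0],
    [32, 220, 0, 0, 0, 0]
  ]
}}

```text
time: 17.55
ee_pos: [0.5869, 0.0141, 0.3946]
eef_rot: [0.0, 0.989, 0.147, -0.001]
ft_force: [-0.6, 0.7, -0.2]
width: 0.0881
```

Run:
```python
from st import *
import cv2
st()
for n in("scene","top"):
    f=grab_frame(n);np.savez(f"{n}5.npz",**f);cv2.imwrite(f"pics/{n}5.png",f["color"])
a=cv2.imread("pics/scene5.png")[220:330,200:340];b=cv2.imread("pics/top5.png")[180:290,150:290]
cv2.imwrite("pics/z5.png",cv2.resize(np.hstack([a,b]),None,fx=2.8,fy=2.8,interpolation=2))
from m import *
for s in("scene5","top5"):
    rep(cloud(load(s)),(.492,.216),.06,[(.06,.085),(.1,.14)],s)
```

```text
t 17.55 p [586.9  14.1 394.6] F [-0.6  0.7 -0.2] Ftool [-0.4 -0.9  0.2] Tq [ 0.05 -0.06 -0.01] w 88.1
xang 16.93 zaxis [-1.e-03 -7.e-04 -1.e+00] j [ 0.04  0.45 -0.19  1.71  0.1   0.99 -1.46]
scene5 (0.06, 0.085) 360 rect [492.6 216.7] [69.9 72.2] 17.2 mean [483.  232.3  74.2]
scene5 (0.1, 0.14) 437 rect [491.5 215.7] [51.8 55.6] 16.9 mean [489.7 220.5 121.2]
top5 (0.06, 0.085) 186 rect [490.5 214.7] [70.7 72. ] 16.5 mean [484.7 207.5  72.5]
top5 (0.1, 0.14) 242 rect [489.7 213.3] [51.7 54.7] 15.5 mean [488.9 212.5 121.2]
```

View pics/z5.png

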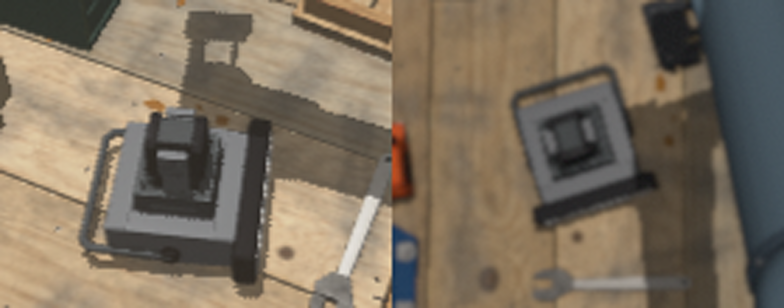

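View pics/top5.png

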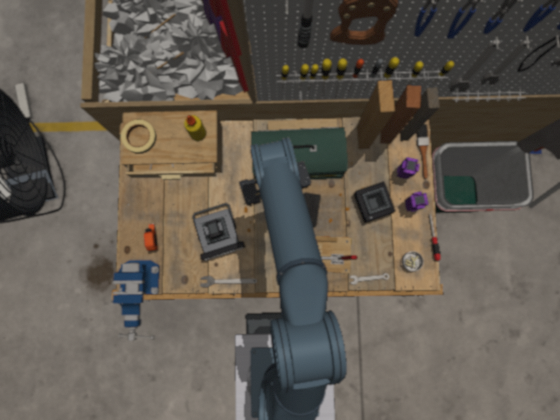

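The top view shows the pack seated upright in the lamp at (215,230), the charger empty at (375,202), and the tin (411,262), tape (151,237) and purple packs where they were. The pack's top is 11.5 mm higher than it was in the charger, which matches a floor about 23.5 mm up, so it is fully home. I'm handing in.

```bash
python3 -c "
from bench import *
print(close_job())"
```

```text
the job is handed in; nothing more can be done
None
```

The pack is out of the charger and fully home in the lamp socket, with both tabs sprung out. I handed the job in at about 17.6 s of the 48 s. No verdict is reported.

- **Unlatch and lift:** I squeezed the tabs with 25 N (41 mm over the pads) and lifted slowly. The highest pull I read was about 5 N.
- **Insertion:** The pack went in with the tabs held squeezed. A sideways force of about 4 N part-way down eased after I shifted about 1.5 mm along the tabs. I felt the hard stop at 11.5 N, with the underside about 23.5 mm up.
- **Latch check:** After letting go, a 3 N touch measured 54 mm over the pads, so both tabs are out. I did not tug on the pack to test the latch.
- **Final pictures:** The pack sits upright in the sleeve, its top at the height expected for fully home. The tin, the tape measure and the purple packs look unmoved.
- **Not fully confirmed:** The sanding block was half hidden by the arm in the last view, but nothing touched it. The two cameras disagreed by about 2 to 3 mm, within what the socket's lead-ins and the feel of the contact could absorb.

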